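# Load a tube rack and lock its over-centre clamp

### The job

The rack of capped blood tubes stands part-way into its loading bay: push it along the channel until its nose is fully home against the blue stop, and then push the red-gripped clamp lever the same way, over its dead point, until it snaps into lock. Do it all by pushing with the fingertips: never lift or tip the rack, leave everything else on the bench where it stands, and finish with the hand clear.

Things in the scene. Friction and masses are not known exactly. Their poses are not given: they have to be found in the camera images.
- bay: Fixed loading bay: grey plate 8 mm thick spanning x -165 to 70, y -40 to 135 mm about its origin, which is at table level on the channel's centre line, abreast of the clamp's pivot. +x: along the channel to the stop, the way both rack and lever are pushed; +y: from channel to clamp; z up. Channel 44 mm wide between aluminium rails, tops 26 mm above the table; clamp beside it.
- bay_stop (a point): Middle of the inner face of the blue stop block that ends the channel (60 mm wide, top 42 mm above the table): 40 mm along the bay's +x from its origin, 33 mm above the table; axes as the bay.
- rack_back (a point): Centre of the outer face of the rack's upright blue back plate (40 wide, 50 tall, z 8 to 58 mm), 33 mm above the table: push here. Loose white rack, 120 x 40 mm, about 220 g, on the bay's floor (z 8 mm), with six fixed tubes, red and yellow caps, tops at z 88 mm, the first cap 10 mm ahead of this face. Its x axis points to the nose. It starts 30 to 60 mm short of home.
- rack_nose (a point): Centre of the rack's front face, 120 mm ahead of rack_back, same height; home is when it meets bay_stop. The nose is a bare white block 48 mm long, its top 45 mm above the table.
- clamp_lever (a joint): Lever angle, rad. 0: open, leaning 0.70 from upright towards the bay's -x; grows as it is pushed towards +x; upright at 0.70, dead point 0.80, locked on its end stop at 1.50. A spring drives it back to 0 below the dead point and on to 1.50 by itself above it. Pushed 55 to 70 mm from the pivot it takes 5 to 9 N, falling to none at the dead point.
- lever_grip (a point): Centre of the lever's red round grip (47 mm long, 20 mm thick), 75 mm from the pivot; the lever ends at 95 mm; below the grip it is an 18 mm wide steel bar. Open: 48 mm to the bay's -x of the pivot, 117 mm above the table. Moves with the lever, as does a steel arm with a black foot, 40 mm from the pivot: upright when open, it swings down over the rack's nose (2 mm clear) when locked.
- lever_pivot (a point): Pivot of the lever, mid-width of the lever: 95 mm to the bay's +y of its origin, 60 mm above the table, between two steel cheeks with tops 72 mm above the table. Axis along the bay's y; axes as the bay. A black gas strut (the spring) lies low on the outer side, under 60 mm.
- reagent_bottle: Bystander: loose amber bottle, 54 mm diameter, 105 mm tall, at the right of the bay. Origin: centre of its underside.
- specimen_cup: Bystander: loose clear cup with yellow lid, 58 mm diameter, 65 mm tall, at the left of the bay. Origin: centre of its underside.
- control_vial: Bystander: loose small vial with blue cap, 32 mm diameter, 50 mm tall, beyond the stop. Origin: centre of its underside.
- slide_box: Bystander: loose green box 78 x 52 x 28 mm, at the left of the bay. Origin: centre of its underside.
- spare_rack: Bystander: loose white tube rack 55 x 115 mm with three tubes, 78 mm tall, beyond the clamp. Origin: centre of its underside.
Things that resemble listed ones, but are neither listed nor needed, are in the scene too. What is shaped like the part that bears rack_back but pink is not meant.

How it is judged:
On the way, in this order (a step that is already met when the one before it is completed fails the run):
1. the rack is pushed fully home against the stop, the clamp still open (x of rack_nose in the frame of bay_stop above -0.004 m and z of rack_nose in the frame of bay_stop below 0.004 m and value of joint clamp_lever below 0.5 rad), for 0.2 s.
2. the lever is pushed over its dead point and snaps into lock (x of rack_nose in the frame of bay_stop above -0.004 m and z of rack_nose in the frame of bay_stop below 0.004 m and value of joint clamp_lever above 1.42 rad), for 0.2 s.
At the end, for the whole second after the job is handed in: The rack's nose is within 4 mm of the stop, flat on the bay's floor (within 4 mm), and the lever is at rest in lock (joint above 1.42 of 1.50 rad) (all of step 2 and velocity of joint clamp_lever between -0.1 and 0.1 rad/s and angle between rack_nose's own z axis and vertical below 0.05 rad); the robot touches nothing.
It fails at once if the rack is lifted (more than 15 mm) or tipped (more than 0.25 rad) (height (world z) of any of rack_back, rack_nose above 0.048 m or angle between rack_nose's own z axis and vertical above 0.25 rad).
It fails at once if a bystander is shoved, lifted or knocked over (moved more than 25 mm or tilted more than 0.3 rad) (distance of any of reagent_bottle, specimen_cup, control_vial, slide_box, spare_rack from where it was at the start of the episode above 0.025 m or angle between any of reagent_bottle, specimen_cup, control_vial, slide_box, spare_rack's own z axis and vertical above 0.3 rad).
It also fails if it takes over 45 s, if anything falls off the work surface, if the arm or the gripper's body presses on something with over 40 N, if the wrist force passes 120 N, or if a joint passes its speed limit or range.

### The arm

A 6-joint arm with a two-finger parallel gripper is mounted at the origin on the work surface. World frame = base frame: x ahead of the robot, y to its left, z up, the work surface at z = 0. Lengths are in m, angles in rad, forces in N, time in s.
With the tool pointing down it reaches from about 0.35 to 0.925 m from the base axis. Payload 6.4 kg.
Tool frame: the origin (TCP) lies at the very end of the fingers, on their centre line; the grasp point (between the pads) lies 19 mm behind it; z points along the fingers, y is the direction in which the jaws open and shut (so a half turn about z gives the same grasp; the last joint's range is limited). The gripper opens to 94 mm and grips with 3 to 60 N. Pads are 16 mm wide; open, the fingers measure 119 mm over their backs; the gripper's body (75 mm by 177 mm) begins 78 mm behind the grasp point.
Start: joints at [-1.373, 0.245, 1.558, -0, 1.339, -0.174], TCP at [0.236, -0.606, 0.205] pointing down, gripper open.
Joint ranges: [-3.13, 3.13], [-1.02, 2.26], [0.13, 2.54], [-0.95, 4.09], [0.21, 2.88], [-2.74, 2.74]. Speed limits (rad/s): [2.57, 2.57, 3.14, 3.14, 3.14, 3.14].

### API

Orientations are given as a rotation vector (axis times angle).
In Python, from cell import env gives the robot as it stands.
- The arm moves only by the tool send_rows, never from a script. Its argument "moves" is a list of rows, each a list of 7 numbers: the opening, from 0 (shut) to 1 (fully open), then the shift along the tool's x, y, z in m, then the turn, a rotation vector about the tool's x, y, z in degrees. A call has 1 to 20 rows; each row is the pose to reach, as a shift and turn from the pose commanded when the call began, along the tool's axes at that moment; what a row does not reach only later rows make up. A row lasts 1/8 s, in which the tool goes at most 62.5 mm and 10.7 degrees, less where a joint would pass 70% of its speed; a pose out of reach is approached as far as the arm can. A call with a gripper value outside its range is refused whole. The fingers move at their own pace and stop on an object; "grip_force" is the grip in N (left out, the last holds). Time passes only in rows, so rows that repeat a pose let the fingers close. It gives the time, the measured TCP pose, the force and the opening at its end, in the units of the state.
- env.sense(): the state, without advancing time (a new reading comes with each control period).
- env.grab_frame(name): name is "scene" or "top"; returns the picture (480x640x3 uint8, blue, green, red); there is no depth.
- env.camera_info(name): a dict with "fx", "fy", "cx", "cy" (pixels), "rvec" (rotation vector, rad) and "tvec" (3), from world to camera coordinates, as OpenCV has them. Camera axes: x right, y down, z forward; pixel columns grow to the right and rows downward; lengths in m; the calibration is good to about 2 mm. A picture is of the moment at which its call begins. camera_info takes no time and is no camera call.
- env.hand_in(): hands the job in, once; it reports no verdict.
The state is a dict: "time": time; "joint_pos": joint angles; "dq": joint speeds; "effort": joint torques, N m; "position": TCP position; "ee_rot": TCP orientation; "contact_force": force on the tool from outside, world axes, zero at the start; "moment": the same for the moment, N m; "width": opening from 0.0 (shut) to 1.0 (fully open).
Only numpy, scipy, OpenCV 4.12 (cv2) and the standard library are available. Lean on these libraries where they do the work, as an engineer would, in place of code of your own. Each camera call takes 0.05 s, during which the arm holds its last target. There are 200 camera calls.

## Working session

There is one attempt and no reset: what is moved stays moved. The work goes in short steps, Python scripts to look and compute and a tool call to move; the robot and the scene stay as the last step left them, time stands still between calls to the robot, and variables do not carry over. Pictures are saved under pics/ and viewed, about 8 in all and at most 12, crops included, and the job is handed in when it is done.

Besides the shell and the picture viewer there is one more tool, called as name(argument=value, ...), one argument or row to a line, values as JSON. send_rows: Moves the arm, as the interface text tells. Its arguments: {"type":"object","properties":{"moves":{"type":"array"},"grip_force":{"type":"number"}},"required":["moves"]}

```bash
mkdir -p pics; ls; cat > h.py <<'E'
import numpy as np,cv2
from cell import env
def cam(n):
    c=env.camera_info(n);R=cv2.Rodrigues(np.array(c['rvec'],float))[0];t=np.array(c['tvec'],float).ravel()
    return c,R,t
def ray(n,u,v,z):
    c,R,t=cam(n);d=R.T@np.array([(u-c['cx'])/c['fx'],(v-c['cy'])/c['fy'],1]);o=-R.T@t
    return o+d*(z-o[2])/d[2]
def proj(n,p):
    c,R,t=cam(n);q=R@np.array(p,float)+t
    return np.array([c['fx']*q[0]/q[2]+c['cx'],c['fy']*q[1]/q[2]+c['cy']])
E
python3 - <<'E'
from h import *
for n in('scene','top'):
    f=env.grab_frame(n);cv2.imwrite(f'pics/{n}0.png',f);c,R,t=cam(n);print(n,c['fx'],-R.T@t,R[2])
print(env.sense())
E
```

```text
pics
scene 473.1117540642018 [1.17316994 0.25174666 0.50087521] [-0.77938361 -0.29469454 -0.55291619]
top 566.6440855790647 [0.37045245 0.01970929 1.14352003] [ 0.21273315 -0.00324111 -0.97710496]
{'time': 0.1, 'joint_pos': array([-1.37310418e+00,  2.45743958e-01,  1.55884712e+00,  1.97197396e-06,
        1.33869144e+00, -1.74096168e-01]), 'dq': array([ 2.51197440e-04, -1.39924810e-03, -1.90847611e-03,  1.72012937e-03,
       -1.66727469e-06, -1.05125992e-03]), 'effort': array([-3.94946328e-04, -4.16912413e+01, -3.15526092e+01,  6.86507276e-02,
        3.09439679e-02, -6.50745847e-05]), 'position': array([ 0.23603782, -0.60506945,  0.20447991]), 'ee_rot': array([-3.08580683e+00, -5.80332979e-01,  2.82872818e-05]), 'contact_force': array([-0.85965207, -0.28104677,  0.10351813]), 'moment': array([ 0.02826188, -0.00448688, -0.0156694 ]), 'width': 0.9993909572417112}
```

View pics/scene0.png

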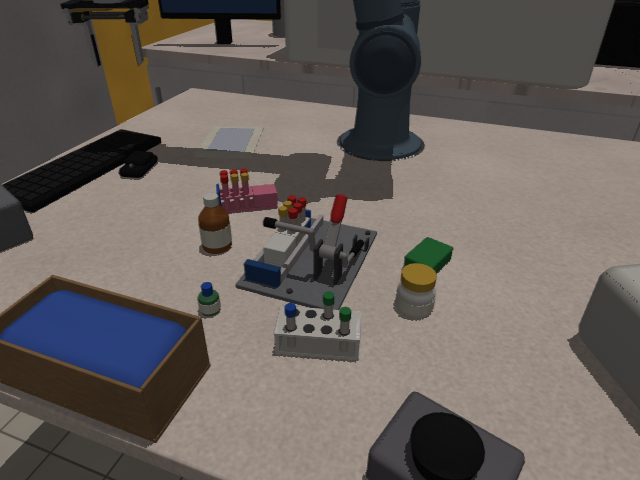

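View pics/top0.png

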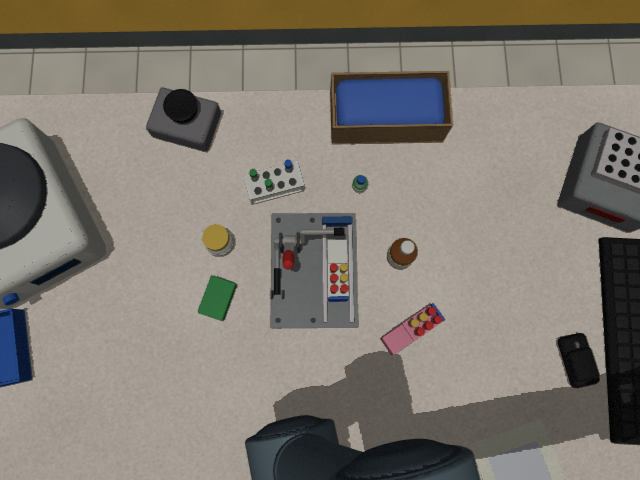

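The bay rack shows in top at (338,270), with its blue back plate at (338,298). The blue stop is at (337,221) and the red grip at (289,260). The lookalikes are the pink rack with a blue end at (413,328) and the spare rack at (273,182). I choose the white rack in the channel.

```bash
python3 - <<'E'
from h import *
f=cv2.imread('pics/top0.png');hsv=cv2.cvtColor(f,cv2.COLOR_BGR2HSV)
x0,y0,x1,y1=255,200,450,345
cv2.imwrite('pics/crop.png',cv2.resize(f[y0:y1,x0:x1],None,fx=4,fy=4,interpolation=cv2.INTER_CUBIC))
roi=np.zeros(f.shape[:2],np.uint8);roi[200:345,260:372]=255
# plate
b,g,r=[f[...,i].astype(int) for i in range(3)]
m=((hsv[...,1]<40)&(hsv[...,2]<150)).astype(np.uint8)*255&roi
m=cv2.morphologyEx(m,cv2.MORPH_CLOSE,np.ones((5,5)))
cs=cv2.findContours(m,0,2)[0];c=max(cs,key=cv2.contourArea);rc=cv2.minAreaRect(c);print('plate',rc)
for p in cv2.boxPoints(rc):print(p,ray('top',*p,.008).round(4))
for nm,mm in(('blue',(b>90)&(b>1.6*r)),('red',(r>120)&(g<60)&(b<70))):
    mm=mm.astype(np.uint8)*255&roi
    for c in cv2.findContours(mm,0,2)[0]:
        if cv2.contourArea(c)>8: print(nm,cv2.boundingRect(c),cv2.minAreaRect(c))
E
```

```text
plate ((313.5, 270.5), (115.0, 89.0), 90.0)
[269. 213.] [0.6645 0.1026 0.008 ]
[358. 213.] [ 0.6612 -0.0815  0.008 ]
[358. 328.] [ 0.4264 -0.0731  0.008 ]
[269. 328.] [0.4296 0.1031 0.008 ]
blue (328, 297, 21, 2) ((338.0, 297.5), (1.0, 20.0), 90.0)
blue (323, 217, 29, 6) ((337.0, 219.5), (5.0, 28.0), 90.0)
red (330, 285, 8, 7) ((333.5, 288.0), (6.0, 7.0), 90.0)
red (341, 284, 7, 8) ((344.0, 287.5), (6.0, 7.0), 0.0)
red (330, 274, 8, 8) ((333.9000244140625, 277.3000183105469), (6.708203315734863, 6.708203315734863), 63.43495178222656)
red (330, 264, 8, 7) ((333.5, 267.0), (6.0, 7.0), 90.0)
red (283, 260, 9, 8) ((287.2500305175781, 263.7500305175781), (7.071067810058594, 7.77817440032959), 45.0)
```

View pics/crop.png

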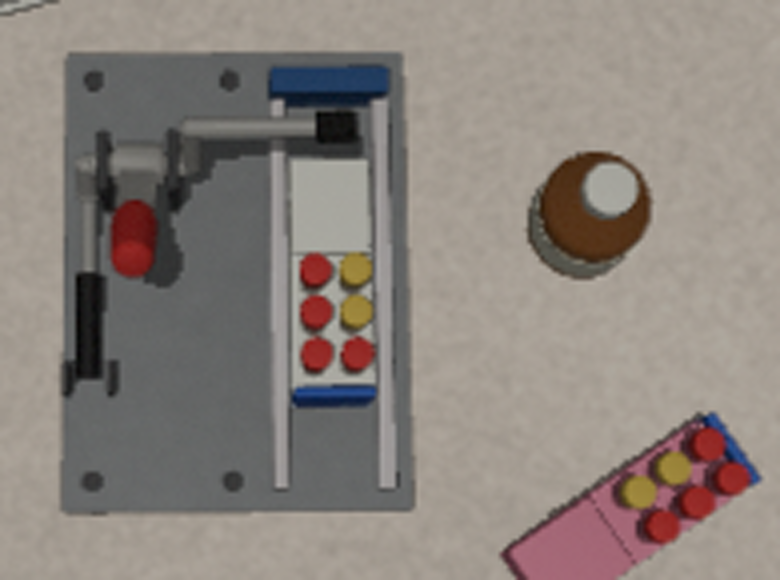

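The crop confirms it: white rack in the channel, back plate about (334,396) in the crop, stop's inner edge at row ~105, grip (133,240). The pink decoy is outside the bay.

```bash
python3 - <<'E'
from h import *
P=lambda u,v,z:ray('top',255+u/4,200+v/4,z)
c=[P(67,53,.008),P(402,53,.008),P(413,512,.008),P(62,513,.008)]
for q in c:print(q.round(4))
e=(c[0]+c[1]-c[2]-c[3])/2; l=(c[0]+c[3]-c[1]-c[2])/2
print('len',np.linalg.norm(e),np.linalg.norm(l),'yaw',np.degrees(np.arctan2(e[1],e[0])),np.degrees(np.arctan2(-l[0],l[1])))
yaw=np.mean([np.arctan2(e[1],e[0]),np.arctan2(-l[0],l[1])])
ex=np.array([np.cos(yaw),np.sin(yaw),0]);ey=np.array([-np.sin(yaw),np.cos(yaw),0])
o=np.mean(c,0)+ex*.0475-ey*.0475;o[2]=0
print('bay origin',o,'yaw',yaw)
B=lambda x,y,z:o+ex*x+ey*y+np.array([0,0,z])
np.save('bay.npy',np.r_[o,yaw])
def loc(p):d=p-o;return np.array([d@ex,d@ey,d[2]]).round(4)
print('rail', [loc(P(u,v,.026)) for u,v in((279,485),(388,485),(277,105),(380,105))])
print('back top rear edge',loc(P(293,403,.058)),loc(P(376,400,.058)),'front',loc(P(334,388,.058)))
print('nose edge',loc(P(292,159,.045)),loc(P(368,159,.045)))
print('caps',loc(P(316,355,.088)),loc(P(357,354,.088)))
print('stop in/out edge',loc(P(330,95,.042)),loc(P(330,68,.042)))
print('grip end',loc(P(133,260,.128)),'pred grip px',proj('top',B(-.048,.095,.117)))
print('pred',proj('top',B(.04,0,.042)),proj('top',B(0,.095,.06)))
# cross-check scene
print('scene pred grip,stop top,pivot',proj('scene',B(-.048,.095,.117)),proj('scene',B(.04,0,.042)),proj('scene',B(0,.095,.06)))
E
```

```text
[0.6639 0.0969 0.008 ]
[ 0.6607 -0.0763  0.008 ]
[ 0.4264 -0.0736  0.008 ]
[0.429  0.1001 0.008 ]
len 0.23464261865133215 0.17343840274025865 yaw -0.7263712044094608 -0.9644207128256514
bay origin [ 0.59179372 -0.03640595  0.        ] yaw -0.014754942960930084
rail [array([-0.1525,  0.027 ,  0.026 ]), array([-0.1527, -0.0262,  0.026 ]), array([0.038 , 0.0264, 0.026 ]), array([ 0.0378, -0.0257,  0.026 ])]
back top rear edge [-0.1157  0.0207  0.058 ] [-0.1144 -0.019   0.058 ] front [-0.1086  0.001   0.058 ]
nose edge [0.0061 0.0197 0.045 ] [ 0.0059 -0.0179  0.045 ]
caps [-0.0964  0.0107  0.088 ] [-0.096  -0.0085  0.088 ]
stop in/out edge [0.0393 0.0003 0.042 ] [0.0532 0.0001 0.042 ]
grip end [-0.0577  0.0947  0.128 ] pred grip px [288.35255959 260.7507939 ]
pred [337.64161362 223.3928239 ] [289.65444024 241.36355943]
scene pred grip,stop top,pivot [338.88312529 204.92335439] [263.86827974 260.17700015] [328.09635395 250.11398771]
```

```bash
cat >> h.py <<'E'
from scipy.spatial.transform import Rotation as Ro
def goto(*pts):
    bx=np.load('bay.npy');s=env.sense();T=Ro.from_rotvec(s['ee_rot']);y=bx[3]
    G=Ro.from_matrix(np.array([[np.sin(y)*-1,np.cos(y),0],[np.cos(y),np.sin(y),0],[0,0,-1]]).T[:, :] if 0 else
      np.column_stack([[-np.sin(y),np.cos(y),0],[np.cos(y),np.sin(y),0],[0,0,-1]]))
    d=Ro.from_euler('z',y).as_matrix()
    print('bay now',(d.T@(s['position']-bx[:3])).round(4),'F bay',(d.T@s['contact_force']).round(2),'turn deg',np.degrees((T.inv()*G).as_rotvec()).round(2),'t',s['time'],'w',s['width'])
    for p in pts: print(p,'shift mm',(T.inv().apply(bx[:3]+d@np.array(p)-s['position'])*1000).round(1))
E
python3 -c "
from h import *
goto((-.150,0,.205),(-.150,0,.12),(-.15,0,.028))"
```

```text
bay now [-0.3473 -0.5739  0.2045] F bay [-0.86 -0.29  0.1 ] turn deg [ -0.07  -0.07 -67.85] t 0.1 w 0.9993909572417112
(-0.15, 0, 0.205) shift mm [ 3.991e+02 -4.571e+02  4.000e-01]
(-0.15, 0, 0.12) shift mm [ 399.1 -457.    85.4]
(-0.15, 0, 0.028) shift mm [ 399.1 -456.8  177.4]
```

send_rows(
  moves=[
    [0, 0.04, -0.045, 0, 0, 0, -7],
    [0, 0.08, -0.091, 0, 0, 0, -14],
    [0, 0.12, -0.137, 0, 0, 0, -20],
    [0, 0.16, -0.183, 0, 0, 0, -27],
    [0, 0.2, -0.229, 0, 0, 0, -34],
    [0, 0.24, -0.274, 0, 0, 0, -41],
    [0, 0.28, -0.32, 0, 0, 0, -48],
    [0, 0.32, -0.366, 0, 0, 0, -54],
    [0, 0.36, -0.412, 0, 0, 0, -61],
    [0, 0.399, -0.457, 0, 0, 0, -67.85],
    [0, 0.399, -0.457, 0, 0, 0, -67.85],
    [0, 0.399, -0.457, 0, 0, 0, -67.85],
    [0, 0.399, -0.457, 0, 0, 0, -67.85],
  ],
)

```text
time: 1.72
position: [0.4416, -0.0361, 0.2053]
ee_rot: [-2.241, -2.202, 0.0]
contact_force: [1.1, 0.2, 1.0]
width: 0.007
```

```bash
python3 -c "
from h import *
goto((-.150,0,.1),(-.15,0,.028))
f=env.grab_frame('top');g=env.grab_frame('scene')
cv2.imwrite('pics/c2.png',np.hstack([cv2.resize(f[200:360,260:400],(420,480)),cv2.resize(g[140:310,230:390],(380,480))[:, :380]]))"
```

```text
bay now [-0.1502 -0.0019  0.2053] F bay [1.13 0.23 1.04] turn deg [-0.02  0.   -0.15] t 1.725 w 0.00733827282491867
(-0.15, 0, 0.1) shift mm [  1.9   0.3 105.3]
(-0.15, 0, 0.028) shift mm [  1.9   0.3 177.3]
```

View pics/c2.png

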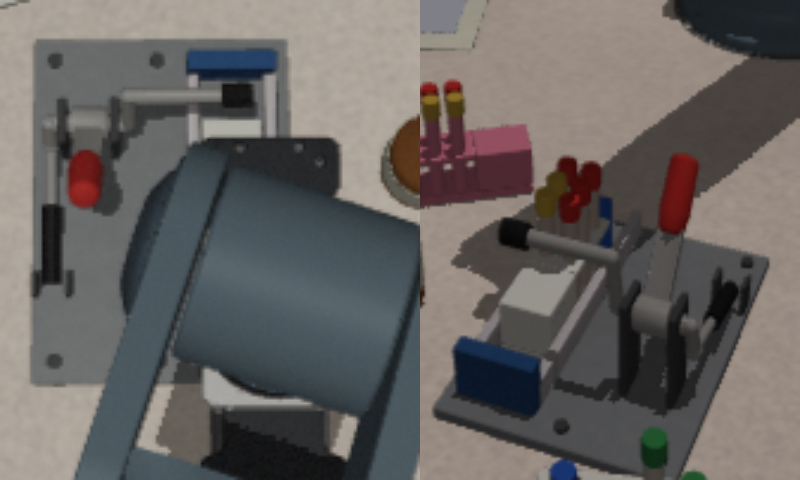

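The left view (top) shows the hand behind the rack over the channel. The hand isn't in the right (scene) crop, so I'll check where the TCP should project.

```bash
python3 -c "
from h import *
print(proj('scene',env.sense()['position']))
cv2.imwrite('pics/s2.png',env.grab_frame('scene')[0:320,150:470])"
```

```text
[306.34025303 122.59102294]
```

View pics/s2.png

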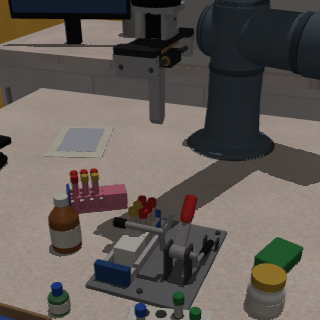

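The fingertip is at (306,122), exactly where predicted. Next I descend behind the back plate.

send_rows(
  moves=[
    [0, 0.002, 0, 0.045, 0, 0, 0],
    [0, 0.002, 0, 0.09, 0, 0, 0],
    [0, 0.002, 0, 0.13, 0, 0, 0],
    [0, 0.002, 0, 0.16, 0, 0, 0],
    [0, 0.002, 0, 0.177, 0, 0, 0],
    [0, 0.002, 0, 0.177, 0, 0, 0],
  ],
)

```text
time: 2.62
position: [0.4407, -0.0331, 0.0273]
ee_rot: [-2.237, -2.201, 0.002]
contact_force: [-0.3, 0.2, -0.3]
width: 0.004
```

```bash
python3 -c "
from h import *
goto((-.127,0,.028),(-.0925,0,.028))"
```

```text
bay now [-0.1511  0.001   0.0273] F bay [-0.33  0.19 -0.3 ] turn deg [-0.18 -0.06 -0.09] t 2.625 w 0.0044627302815993496
(-0.127, 0, 0.028) shift mm [-1.  24.1 -0.8]
(-0.0925, 0, 0.028) shift mm [-0.9 58.6 -0.9]
```

send_rows(
  moves=[
    [0, 0, 0.01, 0, 0, 0, 0],
    [0, 0, 0.016, 0, 0, 0, 0],
    [0, 0, 0.02, 0, 0, 0, 0],
    [0, 0, 0.024, 0, 0, 0, 0],
    [0, 0, 0.027, 0, 0, 0, 0],
    [0, 0, 0.03, 0, 0, 0, 0],
    [0, 0, 0.033, 0, 0, 0, 0],
    [0, 0, 0.036, 0, 0, 0, 0],
    [0, 0, 0.039, 0, 0, 0, 0],
    [0, 0, 0.042, 0, 0, 0, 0],
    [0, 0, 0.045, 0, 0, 0, 0],
    [0, 0, 0.048, 0, 0, 0, 0],
    [0, 0, 0.051, 0, 0, 0, 0],
    [0, 0, 0.053, 0, 0, 0, 0],
    [0, 0, 0.053, 0, 0, 0, 0],
  ],
)

```text
time: 4.5
position: [0.4953, -0.0337, 0.0286]
ee_rot: [2.237, 2.205, 0.001]
contact_force: [0.5, -0.2, 0.2]
width: 0.004
```

```bash
python3 -c "
from h import *
goto((-.0925,0,.028))
f=env.grab_frame('top')
cv2.imwrite('pics/c3.png',cv2.resize(f[205:315,265:375],None,fx=5,fy=5,interpolation=2))"
```

```text
bay now [-0.0965  0.0013  0.0286] F bay [ 0.46 -0.23  0.17] turn deg [0.04 0.01 0.  ] t 4.5 w 0.00448218758994138
(-0.0925, 0, 0.028) shift mm [-1.3  4.   0.6]
```

View pics/c3.png

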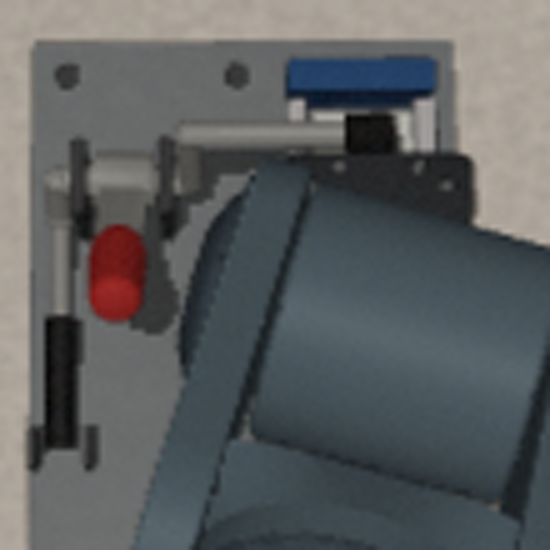

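The nose (white strip at crop row ~110) is now within a few mm of the stop. I continue gently until contact shows in the force.

send_rows(
  moves=[
    [0, -0.001, 0.001, 0, 0, 0, 0],
    [0, -0.001, 0.002, 0, 0, 0, 0],
    [0, -0.001, 0.003, 0, 0, 0, 0],
    [0, -0.001, 0.004, 0, 0, 0, 0],
    [0, -0.001, 0.005, 0, 0, 0, 0],
    [0, -0.001, 0.005, 0, 0, 0, 0],
  ],
)

```text
time: 5.3
position: [0.5001, -0.0348, 0.0285]
ee_rot: [2.238, 2.205, 0.0]
contact_force: [-1.5, 0.2, 1.3]
width: 0.004
```

```bash
python3 -c "
from h import *
goto((-.0925,0,.028))"
```

```text
bay now [-0.0917  0.0003  0.0285] F bay [-1.49  0.21  1.3 ] turn deg [ 0.03  0.   -0.  ] t 5.3 w 0.0042216812701306745
(-0.0925, 0, 0.028) shift mm [-0.3 -0.8  0.5]
```

send_rows(
  moves=[
    [0, 0, 0.001, 0, 0, 0, 0],
    [0, 0, 0.0015, 0, 0, 0, 0],
    [0, 0, 0.002, 0, 0, 0, 0],
    [0, 0, 0.002, 0, 0, 0, 0],
  ],
)

```text
time: 5.8
position: [0.502, -0.0348, 0.0284]
ee_rot: [2.238, 2.205, 0.0]
contact_force: [-0.8, 0.3, -0.4]
width: 0.004
```

```bash
python3 -c "
from h import *
goto((-.0925,0,.028))"
```

```text
bay now [-0.0899  0.0003  0.0284] F bay [-0.79  0.32 -0.44] turn deg [ 0.01 -0.   -0.01] t 5.8 w 0.004351148060061918
(-0.0925, 0, 0.028) shift mm [-0.3 -2.6  0.4]
```

send_rows(
  moves=[
    [0, 0, 0.001, 0, 0, 0, 0],
    [0, 0, 0.002, 0, 0, 0, 0],
    [0, 0, 0.003, 0, 0, 0, 0],
    [0, 0, 0.003, 0, 0, 0, 0],
  ],
)

```text
time: 6.3
position: [0.5041, -0.0348, 0.0285]
ee_rot: [-2.236, -2.204, 0.003]
contact_force: [-5.3, 0.1, 4.8]
width: 0.004
```

```bash
python3 -c "
from h import *
goto((-.0925,0,.028))
f=env.grab_frame('top');g=env.grab_frame('scene')
cv2.imwrite('pics/c4.png',np.hstack([cv2.resize(f[205:285,305:375],(420,480),interpolation=2),cv2.resize(g[170:300,230:330],(370,480),interpolation=2)]))"
```

```text
bay now [-0.0877  0.0003  0.0285] F bay [-5.29  0.03  4.83] turn deg [-0.13 -0.    0.02] t 6.3 w 0.0042399094015421225
(-0.0925, 0, 0.028) shift mm [-0.3 -4.8  0.5]
```

View pics/c4.png

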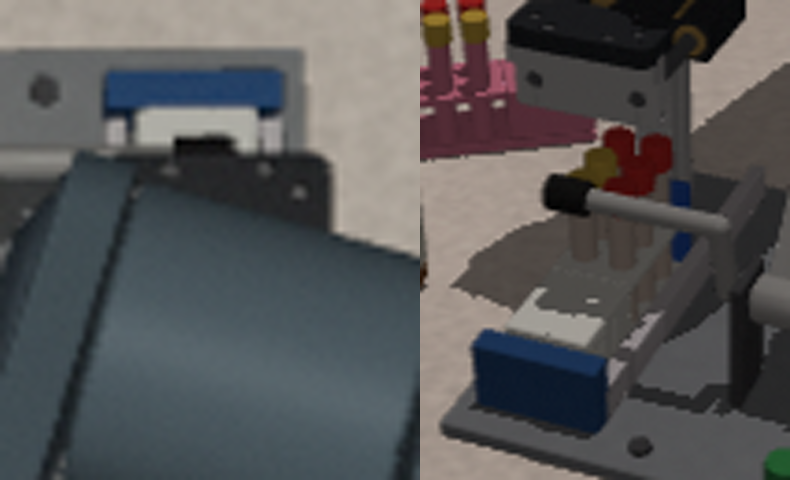

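The nose edge now meets the stop's face (left view, row ~108) and the force is rising. I'll press slightly harder to confirm a hard stop.

send_rows(
  moves=[
    [0, 0, 0.001, 0, 0, 0, 0],
    [0, 0, 0.0015, 0, 0, 0, 0],
    [0, 0, 0.0015, 0, 0, 0, 0],
    [0, 0, 0.0015, 0, 0, 0, 0],
  ],
)

```text
time: 6.9
position: [0.504, -0.0347, 0.0284]
ee_rot: [-2.234, -2.202, 0.007]
contact_force: [-12.0, -0.4, 11.6]
width: 0.004
```

```bash
python3 -c "
from h import *
goto((-.15,0,.028))"
```

```text
bay now [-0.0878  0.0004  0.0284] F bay [-12.04  -0.57  11.62] turn deg [-0.38 -0.01  0.04] t 6.9 w 0.0035449611832120503
(-0.15, 0, 0.028) shift mm [ -0.3 -62.2   0.8]
```

Hard stop: the force went from 5 to 12 N with no movement. I back off, rise, then measure the nose.

send_rows(
  moves=[
    [0, 0, -0.01, 0, 0, 0, 0],
    [0, 0, -0.03, 0, 0, 0, 0],
    [0, 0, -0.06, 0, 0, 0, 0],
    [0, 0, -0.06, 0, 0, 0, 0],
    [0, 0, -0.06, -0.05, 0, 0, 0],
    [0, 0, -0.06, -0.1, 0, 0, 0],
    [0, 0, -0.06, -0.15, 0, 0, 0],
    [0, 0.03, -0.06, -0.17, 0, 0, 0],
    [0, 0.08, -0.06, -0.17, 0, 0, 0],
    [0, 0.095, -0.06, -0.17, 0, 0, 0],
    [0, 0.095, -0.06, -0.17, 0, 0, 0],
  ],
)

```text
time: 8.28
position: [0.4483, 0.0614, 0.1985]
ee_rot: [2.235, 2.207, 0.0]
contact_force: [-0.9, 0.5, -0.7]
width: 0.005
```

```bash
python3 -c "
from h import *
goto((-.11,.095,.2),(-.11,.095,.105),(-.08,.095,.105),(.01,.095,.105))
f=env.grab_frame('top')
cv2.imwrite('pics/c5.png',cv2.resize(f[205:345,255:375],None,fx=4,fy=4,interpolation=2))"
```

```text
bay now [-0.145   0.0957  0.1985] F bay [-0.89  0.45 -0.68] turn deg [0.02 0.02 0.11] t 8.275 w 0.0047009332383783015
(-0.11, 0.095, 0.2) shift mm [-0.8 35.  -1.5]
(-0.11, 0.095, 0.105) shift mm [-0.7 34.9 93.5]
(-0.08, 0.095, 0.105) shift mm [-0.8 64.9 93.5]
(0.01, 0.095, 0.105) shift mm [ -1.  154.9  93.5]
```

View pics/c5.png

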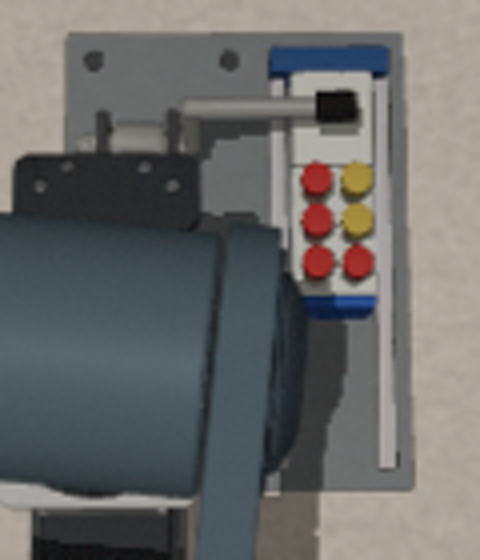

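The rack's nose meets the stop (white meets blue at row 72) and the lever is still open. Next I descend behind the lever and push it.

send_rows(
  moves=[
    [0, -0.001, 0.02, 0.03, 0, 0, 0],
    [0, -0.001, 0.035, 0.07, 0, 0, 0],
    [0, -0.001, 0.035, 0.0935, 0, 0, 0],
    [0, -0.001, 0.035, 0.0935, 0, 0, 0],
    [0, -0.001, 0.05, 0.0935, 0, 0, 0],
    [0, -0.001, 0.06, 0.0935, 0, 0, 0],
    [0, -0.001, 0.07, 0.0935, 0, 0, 0],
    [0, -0.001, 0.078, 0.0935, 0, 0, 0],
    [0, -0.001, 0.086, 0.0935, 0, 0, 0],
    [0, -0.001, 0.094, 0.0935, 0, 0, 0],
  ],
)

```text
time: 9.57
position: [0.5369, 0.0594, 0.1057]
ee_rot: [-2.229, -2.199, 0.016]
contact_force: [-16.2, 0.4, 13.7]
width: 0.003
```

```bash
python3 -c "
from h import *
goto((.01,.095,.105))"
```

```text
bay now [-0.0563  0.095   0.1057] F bay [-16.21   0.12  13.72] turn deg [-0.84 -0.02  0.08] t 9.575 w 0.0029615335195624882
(0.01, 0.095, 0.105) shift mm [-0.1 66.3 -0.3]
```

The force of 16 N, with a matching friction part in z, shows the lever end rubbing up the finger. I'll follow the lever's arc (forward and up) so it doesn't drag.

send_rows(
  moves=[
    [0, 0, 0, -0.003, 0, 0, 0],
    [0, 0, 0.005, -0.006, 0, 0, 0],
    [0, 0, 0.01, -0.009, 0, 0, 0],
    [0, 0, 0.015, -0.011, 0, 0, 0],
    [0, 0, 0.02, -0.013, 0, 0, 0],
    [0, 0, 0.02, -0.013, 0, 0, 0],
  ],
)

```text
time: 10.32
position: [0.5626, 0.0583, 0.1184]
ee_rot: [2.237, 2.204, 0.001]
contact_force: [-2.3, 0.5, -2.8]
width: 0.002
```

```bash
python3 -c "
from h import *
goto((.01,.095,.12))
g=env.grab_frame('scene')
cv2.imwrite('pics/c6.png',cv2.resize(g[100:310,220:420],None,fx=2.8,fy=2.8,interpolation=2))"
```

```text
bay now [-0.0306  0.0942  0.1184] F bay [-2.35  0.45 -2.84] turn deg [ 0.08  0.01 -0.  ] t 10.325 w 0.0024298137390662724
(0.01, 0.095, 0.12) shift mm [ 0.8 40.6 -1.6]
```

View pics/c6.png

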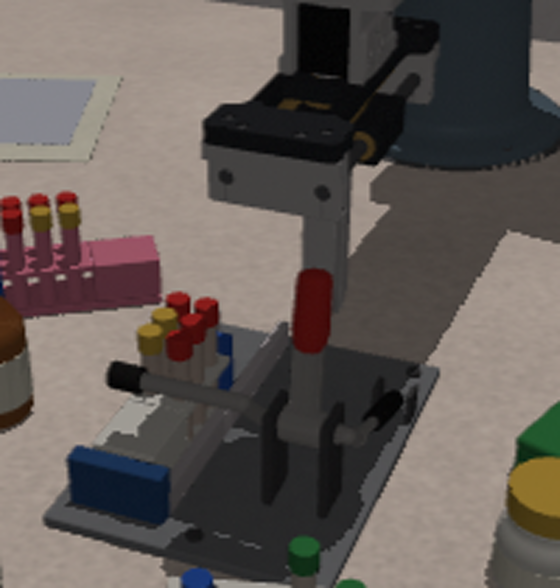

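The finger is on the red grip (crop (312,310)), the lever is turning and the forces are low. I continue over the dead point.

send_rows(
  moves=[
    [0, 0.001, 0.005, -0.001, 0, 0, 0],
    [0, 0.001, 0.01, -0.002, 0, 0, 0],
    [0, 0.001, 0.015, -0.002, 0, 0, 0],
    [0, 0.001, 0.02, -0.002, 0, 0, 0],
    [0, 0.001, 0.025, -0.002, 0, 0, 0],
    [0, 0.001, 0.03, -0.002, 0, 0, 0],
    [0, 0.001, 0.035, -0.002, 0, 0, 0],
    [0, 0.001, 0.04, -0.002, 0, 0, 0],
    [0, 0.001, 0.04, -0.002, 0, 0, 0],
    [0, 0.001, 0.04, -0.002, 0, 0, 0],
  ],
)

```text
time: 11.62
position: [0.6017, 0.0588, 0.1199]
ee_rot: [-2.238, -2.205, 0.0]
contact_force: [-0.2, 0.4, 0.2]
width: 0.002
```

```bash
python3 -c "
from h import *
goto((.01,.095,.12))
g=env.grab_frame('scene')
cv2.imwrite('pics/c7.png',cv2.resize(g[100:310,220:420],None,fx=2.8,fy=2.8,interpolation=2))"
```

```text
bay now [0.0085 0.0953 0.1199] F bay [-0.19  0.39  0.21] turn deg [-0.01 -0.   -0.  ] t 11.625 w 0.0020886805291548635
(0.01, 0.095, 0.12) shift mm [-0.3  1.5 -0.1]
```

View pics/c7.png

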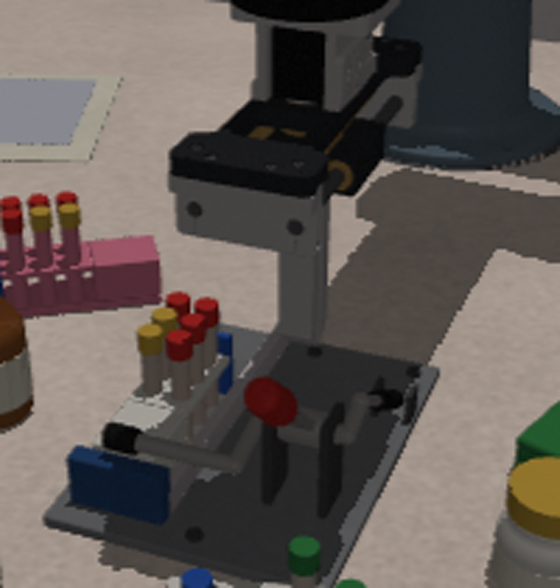

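The lever has snapped over (grip end-on at crop (270,402)) and the foot is down over the nose. I retreat, then verify.

send_rows(
  moves=[
    [0, 0, -0.02, -0.02, 0, 0, 0],
    [0, 0, -0.05, -0.06, 0, 0, 0],
    [0, 0, -0.1, -0.1, 0, 0, 0],
    [0, 0, -0.15, -0.13, 0, 0, 0],
    [0, 0, -0.15, -0.13, 0, 0, 0],
    [0, 0, -0.15, -0.13, 0, 0, 0],
    [0, 0, -0.15, -0.13, 0, 0, 0],
  ],
)

```text
time: 12.55
position: [0.4518, 0.0609, 0.2483]
ee_rot: [-2.236, -2.203, 0.003]
contact_force: [0.0, -0.3, 0.3]
width: 0.007
```

```bash
python3 -c "
from h import *
goto((-.14,.095,.25))
g=env.grab_frame('scene');f=env.grab_frame('top')
b=np.load('bay.npy');d=Ro.from_euler('z',b[3]).as_matrix()
r,gg,bb=[g[...,i].astype(int) for i in(2,1,0)]
m=((r>100)&(gg<60)&(bb<70)).astype(np.uint8);m[:210]=0;m[320:]=0
n,l,st,ce=cv2.connectedComponentsWithStats(m);print(st[1:],ce[1:])
for th in(1.3,1.42,1.5):print(th,proj('scene',b[:3]+d@np.array([.095*np.sin(th-.7),.095,.06+.095*np.cos(th-.7)])))
a=cv2.resize(g[140:330,180:450],None,fx=1.6,fy=1.6,interpolation=2);c=cv2.resize(f[150:340,190:430],(a.shape[1]*240*0//1+360,304),interpolation=2)
cv2.imwrite('pics/c8.png',np.hstack([a,c]))"
```

```text
bay now [-0.1414  0.0953  0.2483] F bay [ 0.03 -0.25  0.34] turn deg [-0.18 -0.02 -0.01] t 12.55 w 0.007175163019172225
(-0.14, 0.095, 0.25) shift mm [-0.3  1.4 -1.7]
[[292 210   4   1   4]
 [285 212   8   5  29]
 [280 218   8   5  32]
 [309 235  11  10  77]] [[293.5        210.        ]
 [288.48275862 213.68965517]
 [283.5        219.75      ]
 [314.         238.84415584]]
1.3 [316.03211136 225.76619968]
1.42 [313.71036103 233.18183695]
1.5 [312.28056146 238.31937325]
```

View pics/c8.png

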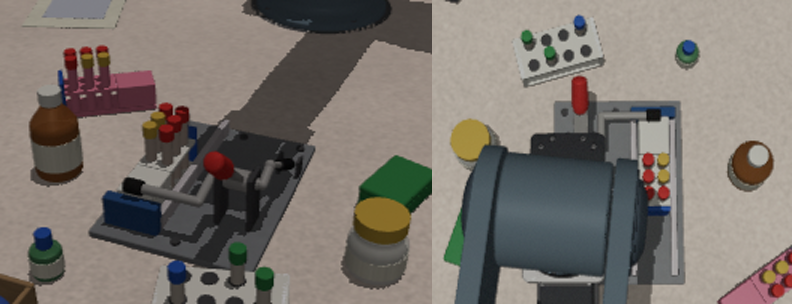

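The grip end is at (314,239) against (312,238) predicted for 1.50 rad. The rack is home under the foot, the bystanders are in place, and the hand is clear.

```bash
python3 -c "
from h import *
print(env.hand_in())"
```

```text
the job is handed in; nothing more can be done
None
```

The rack is home against the blue stop, the clamp lever is locked, and I handed the job in at about 12.7 s. I pushed everything with closed fingertips; nothing was gripped or lifted.

**Rack:** I pushed it about 34 mm along the channel. At the stop the force rose from 5 to 12 N with no further movement, and the pictures show the nose against the stop.

**Lever:** The first straight push dragged on the lever's end, with about 16 N along the push and 14 N upward. Following the lever's arc, forward and up, fixed that, and it snapped over its dead point.

**Last checks:**
- **Lock:** the end of the red grip was seen at pixel (314,239), against (312,238) predicted for 1.50 rad and (314,233) for 1.42 rad.
- **Hand:** it stands clear at about z 0.25 m, with contact force near zero.
- **Bystanders:** none looked moved in the pictures; I did not measure their positions.
- **Disagreement:** contact at the stop came about 5 mm further along than I expected from the finger width. I put this down to slimmer fingertips, since the pictures show the nose touching the stop.

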